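Lock the vial caddy into its dock with the cam lock

ROBOT

A 7-joint arm with a two-finger parallel gripper is mounted at the origin on the work surface. World frame = base frame: x ahead of the robot, y to its left, z up, the work surface at z = 0. Lengths are in mm, angles in rad, forces in N, time in s.
With the tool pointing down it reaches from about 400 to 875 mm from the base axis. Payload 19.3 kg.
Tool frame: the origin (TCP) lies at the very end of the fingers, on their centre line; the grasp point (between the pads) lies 19 mm behind it (grip_point_offset is the z of the grasp point in the tool frame, in mm); z points along the fingers, y is the line along which they close (so a half turn about z gives the same grasp; the last joint's range is limited). The gripper opens to 85 mm and grips with 20 to 120 N. Pads are 22 mm wide; open, the fingers measure 114 mm over their backs; the gripper's body (76 mm by 85 mm) begins 54 mm behind the grasp point. The pads swing forward as they close: fully open they stand 13 mm farther back than shut.
Start: joints at [-1.295, 0.521, -0.036, 1.599, 0.021, 1.021, -0.113], TCP at [211.862, 587.988, 231.291] pointing down, gripper open.
Joint ranges: [-2.91, 2.91], [-0.3, 2.13], [-1.5, 1.42], [0.17, 2.43], [-1.26, 4.41], [0.16, 1.93], [-2.52, 2.52]. Speed limits (rad/s): [1.89, 1.89, 2.39, 2.39, 3.01, 3.01, 3.01].

INTERFACE

Orientations are given as a 3x3 rotation matrix whose columns are the frame's x, y, z axes.
In Python, from workcell import movep, movel, goto_joints, open_gripper, clamp, wait, inverse_kinematics, read_state, camera, PlanningError, finish_job, grip_point_offset gives the robot as it stands. Calls block until the motion is done:
- movep(position, orientation): joint-space move of the TCP to a pose.
- movel(position, frame=None, max_speed=150, guard=None): straight line of the TCP; frame=None keeps the orientation; max_speed is the mean speed in mm/s. With guard (N) it stops when the force on the tool has changed by that much, and returns True; else False.
- goto_joints(angles): joint-space move.
- open_gripper() and clamp(): open the fingers fully, or close them until they stop; the grip force is fixed at half the most.
- wait(seconds).
- inverse_kinematics(position, orientation): joint angles nearest the present ones, or None.
- read_state(): the state.
- camera(name): name is "scene" or "side" or "wrist"; returns a dict with "image" (420x560x3 uint8, blue, green, red), "range_z" (420x560 float32, mm along the optical axis (not along the pixel's ray), 0 where there is no reading), "fx", "fy", "cx", "cy" (pixels), "cam_to_world" (4x4, takes a point from camera to world coordinates). Camera axes: x right, y up, looking along -z (the intrinsics and any distortion apply to the point x, -y, -z); pixel columns grow to the right and rows downward; lengths in mm; the calibration is good to about 2 mm. A picture is of the moment at which its call begins.
A pose or a line that the arm cannot do raises PlanningError and nothing moves.
- finish_job(): hands the job in; it is judged then, once.
The state is a dict: "time": time; "qpos": joint angles; "qvel": joint speeds; "joint_efforts": joint torques, N m; "eef_pos": TCP position; "tool_rot": TCP orientation; "ft_force": force on the tool from outside, world axes, zero at the start; "torque": the same for the moment, N m; "finger_gap": finger opening in mm; "gripper_force": force on a finger pad.
Only numpy, scipy, OpenCV 4.12 (cv2) and the standard library are available. Lean on these libraries where they do the work, as an engineer would, in place of code of your own. Each camera call takes 0.05 s, during which the arm holds its last target. There are 200 camera calls.

TASK

Slide the white vial caddy (it has a black grip) along the rails until its bolt head is inside the blue cam-lock housing, let go, then take the yellow-handled flat screwdriver from its wooden stand, seat the blade in the slot of the steel cam disc and turn the disc clockwise (seen from above) until it comes up firmly against its stop, so that the cam has drawn the caddy fully home against the housing. Press and turn gently, do not force anything, leave the other things on the bench alone, and finally put the screwdriver back upright in its stand as it was.

Things in the scene. Friction and masses are not known exactly. Their poses are not given: they have to be found in the camera images.
- dock: fixed dock: aluminium plate 100 x 265 x 8 mm, two grey rails, blue housing 80 x 64 mm whose top is 40 mm above the bench. Origin on the bench under the cam disc's axis; z up; y along the rails, from housing to caddy. Housing front face at y = 28 mm, with a gate 16 mm wide for the bolt. Place and yaw vary.
- caddy: loose white tray 76 (x) x 108 (y) mm, 0.3 to 0.42 kg, sliding easily on the plate between the rails (2.5 mm play each side). Origin at its underside, 8 mm above the bench; axes parallel to the dock's. Front panel face at y = -54 mm, 28 mm tall. Vials at y = 30, x = +-22 mm, tops 53 mm up. In the dock's frame its origin is at y = 82 mm fully home, 86.5 mm when touching the pads.
- cam (a joint): angle of the cam disc in rad, growing clockwise seen from above: 0 to 0.12 at the start (open; at 0 the slot runs along the dock's y axis). A rigid stop ends the turn after about a quarter turn: feel for it. The lips take up the bolt from 0.4 to 0.8 and have it home shortly before the stop. Turning takes 0.02 to 0.1 N m; 0.15 means the stop, 0.25 is forcing it. It stays where it is left.
- driver: flat screwdriver, 0.12 kg, upright in the stand. Origin at the middle of the blade's lower edge; z up along the shaft; the blade is 16 mm wide along x, 3 mm thick along y, 14 mm tall; shaft 8 mm diameter; a black collar 30 mm in diameter from z = 70 to 74 mm; square yellow handle 22 x 22 mm (faces across x and y) from z = 74 to 124 mm.
- stand: fixed wooden block 64 x 64 x 80 mm, origin at the centre of its underside on the bench; a vertical 20 mm round hole goes through its middle. The screwdriver hangs in it by its collar, blade edge 10 mm above the bench. It stands to the left or to the right of the dock.
- tubes: fixed green tube rack 64 x 64 mm, 76 mm tall, on the other side; a bystander (origin: middle of its underside)
- seal (a point): middle between two black rubber spring pads on the housing front, 22 mm above the bench; at rest the pads stand 4.5 mm proud of the housing's front face. They push the caddy back, together about 1 N at first touch rising to 3.3 N when it is fully home, and move slowly (damped).
- caddy_grip (a point): middle of the top face of the caddy's black grip, 69 mm above the bench: a block 16 mm wide (x), 30 mm long (y), free on both x sides down to the tray floor 48 mm below this point. Axes as the caddy's.
- bolt_head (a point): centre of the upright barrel head (10 mm diameter, 22 mm tall) of the caddy's steel bolt, 17 mm in front of the panel, 24 mm above the bench. The cam can grab it when the caddy stands 85 to 88 mm from the dock's origin (dock's y); it starts 20 to 60 mm farther out than the pads.
- amber: amber bottle 68 mm wide, 170 mm tall; a bystander, leave alone (origin: middle of its underside)
- redb: red bottle 64 mm wide, 150 mm tall; a bystander, leave alone (origin: middle of its underside)
- clearb: clear bottle 64 mm wide, 150 mm tall; a bystander, leave alone (origin: middle of its underside)
- jar: low glass jar 60 mm wide; a bystander, leave alone (origin: middle of its underside)
- beaker: glass beaker 70 mm wide, 75 mm tall; a bystander, leave alone (origin: middle of its underside)
- spatula: spatula lying on the bench; a bystander, leave alone (origin: middle of its underside)
- parts_dish: white dish 100 x 70 x 18 mm with small fittings; a bystander, leave alone (origin: middle of its underside)
- disc (a point): nominal middle of the top face of the steel cam disc (44 mm diameter, standing 7 mm proud of the housing's top, 47 mm above the bench). Axes as the dock's. The disc floats: its true axis lies up to 3 mm to either side of here along the dock's x, which this reading does not show. The slot across its top, through its axis: 22 mm long, 4.5 mm wide, 7 mm deep, straight walls.
There are look-alikes about, which are no part of the job. Of the things like the driver, leave any that is orange, pink or red; of the rest the smaller one is meant.

How it is judged:
By the outcome, as a careful person would: the job done as asked, in the order asked, and still so for the second after the job is handed in, with the robot touching nothing.
It also fails if it takes over 72 s, if anything falls off the work surface, if the arm or the gripper's body presses on something with over 40 N, if the wrist force passes 120 N, or if a joint passes its speed limit or range.

## Working session

There is one attempt and no reset: what is moved stays moved. The work goes in short steps, each a Python script; the robot and the scene stay as the last script left them, time stands still between calls to the robot, and variables do not carry over. Pictures are saved under pics/ and viewed, at most 10 in all, crops included, and the job is handed in when it is done.

```bash
mkdir -p pics; ls
python3 - <<'E'
from workcell import *
import cv2,numpy as np,pickle
s=read_state(); print({k:np.round(v,3).tolist() for k,v in s.items()}, grip_point_offset)
for n in ["scene","side","wrist"]:
    c=camera(n); pickle.dump(c,open(f"{n}0.pkl","wb")); cv2.imwrite(f"pics/{n}0.png",c["image"])
    print(n,c["fx"],c["fy"],c["cx"],c["cy"],np.round(c["cam_to_world"],3).tolist(),[k for k in c])
E
```

```text
pics
{'time': 0.0, 'qpos': [-1.295, 0.522, -0.036, 1.6, 0.021, 1.021, -0.113], 'qvel': [0.001, 0.001, 0.001, 0.002, -0.001, 0.0, -0.001], 'joint_efforts': [0.001, -92.708, 1.98, -36.993, 0.018, 0.008, 0.0], 'eef_pos': [211.729, 587.696, 230.738], 'tool_rot': [[-0.941, 0.339, -0.0], [0.339, 0.941, -0.001], [-0.0, -0.001, -1.0]], 'ft_force': [-0.302, -0.383, 0.078], 'torque': [-0.012, 0.011, -0.004], 'gripper_force': 0.0, 'finger_gap': 85.316} -18.700000000000003
scene 408.13241875317607 408.13241875317607 273.6494596742052 210.8836666305873 [[-0.676, -0.631, 0.379, 1081.244], [0.736, -0.572, 0.361, 452.817], [-0.011, 0.524, 0.852, 1152.412], [0.0, 0.0, 0.0, 1.0]] ['image', 'range_z', 'fx', 'fy', 'cx', 'cy', 'cam_to_world']
side 539.1221164681609 539.1221164681609 273.3192358445779 208.9340873740301 [[-0.998, 0.042, -0.051, 528.309], [-0.066, -0.646, 0.761, 1033.411], [-0.0, 0.762, 0.647, 947.112], [0.0, 0.0, 0.0, 1.0]] ['image', 'range_z', 'fx', 'fy', 'cx', 'cy', 'cam_to_world']
wrist 296.6923049769442 296.6923049769442 278.5779396989292 211.24119164206436 [[0.339, -0.908, -0.248, 148.943], [0.941, 0.327, 0.09, 610.724], [-0.0, -0.264, 0.965, 374.411], [0.0, 0.0, 0.0, 1.0]] ['image', 'range_z', 'fx', 'fy', 'cx', 'cy', 'cam_to_world']
```

View pics/scene0.png

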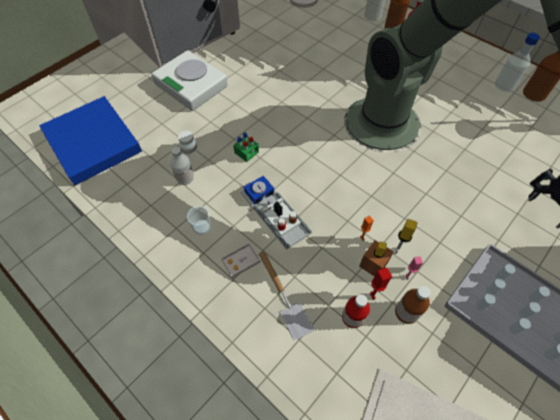

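View pics/side0.png

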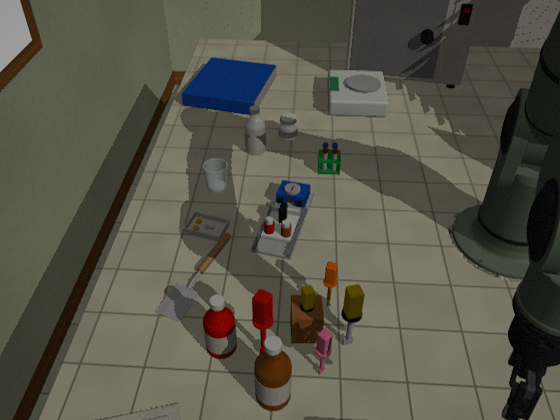

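The scene view shows the housing at (259,188), the caddy at (282,215), the stand with a small yellow handle at (378,258), a big yellow decoy at (407,232), and the rack at (246,147). The side view has the housing at (293,192), grip at (283,211), and stand at (307,318) with a yellow handle at (308,297). The orange, pink, red and large yellow look-alikes stand around it.

```bash
cat > h.py <<'E'
import numpy as np,cv2,pickle
def cloud(c):
    v,u=np.mgrid[0:420,0:560]; z=c["range_z"]
    p=np.stack([(u-c["cx"])/c["fx"]*z,-(v-c["cy"])/c["fy"]*z,-z],-1)
    T=c["cam_to_world"]; return p@T[:3,:3].T+T[:3,3]
def plane(c,u,v,h):
    T=c["cam_to_world"]; u=np.asarray(u,float); v=np.asarray(v,float)
    d=np.stack([(u-c["cx"])/c["fx"],-(v-c["cy"])/c["fy"],-np.ones_like(u)],-1)@T[:3,:3].T
    return T[:3,3]+d*((h-T[2,3])/d[...,2])[...,None]
def mask(c,lo,hi):
    return cv2.inRange(cv2.cvtColor(c["image"],cv2.COLOR_BGR2HSV),lo,hi)
def blobs(m,mn=20):
    n,l,s,ce=cv2.connectedComponentsWithStats(m)
    return [(l==i,s[i],ce[i]) for i in range(1,n) if s[i,4]>=mn]
E
python3 - <<'E'
from h import *
for n in ["scene","side"]:
    c=pickle.load(open(n+"0.pkl","rb")); P=cloud(c)
    for name,lo,hi in [("blue",(108,140,50),(128,255,255)),("yellow",(22,140,60),(32,255,255)),("wood",(5,100,40),(18,255,200)),("green",(45,100,30),(75,255,255))]:
        for m,s,ce in blobs(mask(c,lo,hi),25):
            q=P[m]; q=q[q[:,2]<300]
            if len(q): print(n,name,s.tolist(),"med",np.median(q,0).round(),"z5/95",np.percentile(q[:,2],[3,97]).round(),"xy",np.percentile(q[:,:2],[3,97],axis=0).round().tolist())
E
```

```text
scene blue [526, 33, 14, 12, 119] med [-489.  252.  223.] z5/95 [204. 228.] xy [[-517.0, 236.0], [-477.0, 268.0]]
scene blue [40, 97, 101, 88, 4984] med [ 811. -704.   49.] z5/95 [14. 54.] xy [[681.0, -872.0], [933.0, -578.0]]
scene blue [244, 177, 30, 26, 291] med [ 568. -111.   40.] z5/95 [17. 44.] xy [[515.0, -151.0], [593.0, -85.0]]
scene yellow [400, 220, 17, 20, 204] med [430. 347. 155.] z5/95 [108. 172.] xy [[410.0, 334.0], [436.0, 360.0]]
scene yellow [375, 242, 11, 14, 108] med [514. 321. 124.] z5/95 [ 88. 138.] xy [[500.0, 310.0], [519.0, 330.0]]
scene wood [385, 0, 31, 28, 495] med [-488. -284.   91.] z5/95 [ 17. 143.] xy [[-530.0, -324.0], [-477.0, -259.0]]
scene wood [462, 30, 51, 24, 89] med [-1728.  -144.  -656.] z5/95 [-671. -643.] xy [[-1749.0, -330.0], [-1711.0, 24.0]]
scene wood [0, 40, 100, 62, 682] med [  462. -2204.  -681.] z5/95 [-705. -658.] xy [[87.0, -2221.0], [800.0, -2188.0]]
scene wood [524, 51, 36, 50, 1104] med [-495.  359.   98.] z5/95 [  9. 182.] xy [[-524.0, 321.0], [-482.0, 401.0]]
scene wood [290, 217, 7, 6, 30] med [571.  48.  41.] z5/95 [28. 52.]
[... 1775 characters left out ...]
9. 23.] xy [[709.0, 49.0], [761.0, 170.0]]
side wood [323, 261, 15, 45, 363] med [459. 246.  94.] z5/95 [  3. 126.] xy [[446.0, 227.0], [471.0, 252.0]]
side wood [290, 295, 34, 48, 1174] med [508. 347.  74.] z5/95 [ 6. 83.] xy [[477.0, 292.0], [538.0, 352.0]]
side wood [254, 350, 38, 38, 1068] med [564. 493. 116.] z5/95 [ 85. 144.] xy [[537.0, 467.0], [594.0, 508.0]]
side wood [257, 395, 34, 16, 144] med [562. 504.  13.] z5/95 [ 1. 21.] xy [[535.0, 486.0], [591.0, 509.0]]
side green [330, 77, 9, 13, 103] med [ 433. -691.   64.] z5/95 [60. 69.] xy [[420.0, -740.0], [445.0, -654.0]]
side green [318, 149, 23, 26, 376] med [ 452. -261.   39.] z5/95 [ 3. 50.] xy [[421.0, -303.0], [483.0, -246.0]]
```

```bash
cat >> h.py <<'E'
def R(a,tilt=None):
    "tool down, tool x at world angle a"
    c,s=np.cos(a),np.sin(a); return np.array([[c,s,0],[s,-c,0],[0,0,-1.]])
E
python3 - <<'E'
from h import *
from workcell import *
pts=[]
for n in ["scene","side"]:
    c=pickle.load(open(n+"0.pkl","rb")); P=cloud(c)
    m=mask(c,(108,140,50),(128,255,255))>0
    q=P[m]; q=q[(abs(q[:,0]-552)<80)&(abs(q[:,1]+117)<80)&(q[:,2]>34)&(q[:,2]<60)]
    print(n,len(q),cv2.minAreaRect(q[:,:2].astype(np.float32)))
    hsv=cv2.cvtColor(c["image"],cv2.COLOR_BGR2HSV)
    q=P[(hsv[...,2]<60)]; q=q[(abs(q[:,0]-560)<40)&(abs(q[:,1]+30)<60)&(q[:,2]>55)&(q[:,2]<80)]
    print(" grip",len(q),np.median(q,0).round(1) if len(q) else 0)
    q=P.reshape(-1,3); q=q[(abs(q[:,0]-460)<170)&(abs(q[:,1]-330)<130)&(q[:,2]>60)&(q[:,2]<260)]
    H=np.zeros((27,35));ix=((q[:,1]-200)/10).astype(int).clip(0,26);iy=((q[:,0]-290)/10).astype(int).clip(0,34)
    np.maximum.at(H,(ix,iy),q[:,2])
    if n=="side":
        for r in range(27): print(200+10*r,' '.join('%3d'%v if v else '  .' for v in H[r]))
for a in (np.pi/2,-np.pi/2,0,np.pi):
    for p in ([552,-60,230],[552,-117,130],[508,322,100]):
        j=inverse_kinematics(p,R(a)); print(round(a,2),p,None if j is None else np.round(j,2))
E
```

```text
scene 226 ((551.7190551757812, -118.04190063476562), (66.00202178955078, 79.81661224365234), 77.73831939697266)
 grip 42 [577.2  -9.9  68.5]
side 254 ((551.2599487304688, -119.3514175415039), (69.77021789550781, 80.52800750732422), 76.58395385742188)
 grip 78 [573.9  -6.6  69. ]
200   .   .   .   .   .   .   .   .   .   .   .   .   .   .   .   .   .   .   .   .   .   .   .   .   .   .   .   .   .   .   .   .   .   .   .
210   .   .   .   .   .   .   .   .   .   .   .   .   .   .   .   .   .   .   .   .   .   .   .   .   .   .   .   .   .   .   .   .   .   .   .
220   .   .   .   .   .   .   .   .   .   .   .   .   .   .   .   .   . 125   .   .   .   .   .   .   .   .   .   .   .   .   .   .   .   .   .
230   .   .   .   .   .   .   .   .   .   .   .   .   .   .   . 126 128 130  75   .   .   .   .   .   .   .   .   .   .   .   .   .   .   .   .
240   .   .   .   .   .   .   .   .   .   .   .   .   .   .   . 124 127 128 126   .   .   .   .   .   .   .   .   .   .   .   .   .   .   .   .
250   .   .   .   .   .   .   .   .   .   .   .   .   .   .   .  75 122 114   .   .   .   .   .   . 
[... 3145 characters left out ...]
117, 130] [-0.23  0.61  0.48  1.87 -0.4   0.76  0.47]
1.57 [508, 322, 100] [-0.82  0.66  0.23  1.78 -0.22  0.72 -0.48]
-1.57 [552, -60, 230] [-0.74  0.76  1.23  1.82 -0.79  1.15 -2.38]
-1.57 [552, -117, 130] [-0.6   0.98  1.22  1.89 -1.06  1.11 -2.09]
-1.57 [508, 322, 100] [-0.38  0.68 -0.42  1.75  0.37  0.79  2.17]
0 [552, -60, 230] [-0.57  0.55  0.84  1.82 -0.48  0.99 -1.11]
0 [552, -117, 130] [-0.37  0.68  0.71  1.88 -0.6   0.81 -0.92]
0 [508, 322, 100] [-1.04  0.74  0.57  1.79 -0.54  0.78 -1.76]
3.14 [552, -60, 230] [-0.26  0.43  0.35  1.8  -0.18  0.94  1.74]
3.14 [552, -117, 130] [-0.06  0.57  0.23  1.86 -0.18  0.73  1.84]
3.14 [508, 322, 100] [-0.62  0.65 -0.07  1.77  0.06  0.73  0.86]
```

Run:
```python
from h import *
from workcell import *
movep([568,-45,200],R(np.radians(77.5)))
s=read_state(); print(s["time"],np.round(s["eef_pos"],2),np.round(s["qpos"],2))
c=camera("wrist"); pickle.dump(c,open("w1.pkl","wb"))
cv2.imwrite("pics/w1.png",cv2.resize(c["image"][60:400,130:450],None,fx=1.75,fy=1.75,interpolation=cv2.INTER_CUBIC))
print(np.round(c["cam_to_world"],3).tolist())
```

```text
2.725 [568.14 -44.02 199.93] [-0.43  0.54  0.58  1.8  -0.36  0.91  0.09]
[[0.977, 0.207, 0.056, 582.14], [-0.214, 0.942, 0.256, 21.24], [0.0, -0.262, 0.965, 343.567], [0.0, 0.0, 0.0, 1.0]]
```

View pics/w1.png

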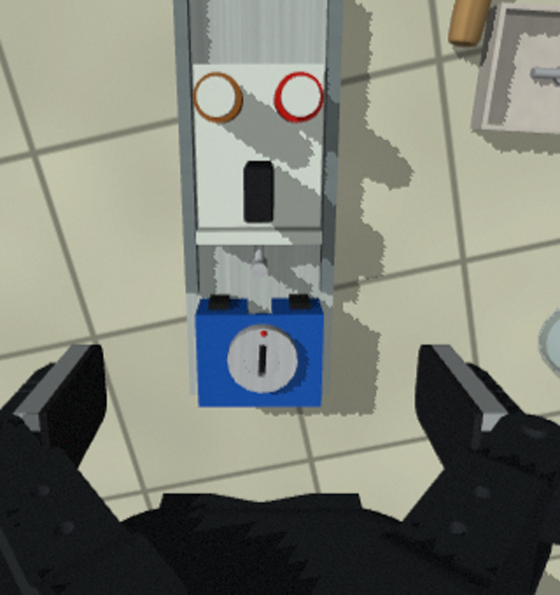

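The wrist crop shows the housing at (260,355), the steel disc at (262,358) with its slot upright at (263,360), the grip at (258,190), the bolt head at (260,258), and black pads at (220,302) and (299,302). The caddy is clear of the pads.

```bash
cat >> h.py <<'E'
def dockfit(c,verbose=True):
    m=mask(c,(105,140,40),(130,255,255)); m[:, :130]=0; m[:,450:]=0; m[400:]=0
    b=max(blobs(m),key=lambda b:b[1][4])[0].astype(np.uint8)
    cs,_=cv2.findContours(b,cv2.RETR_EXTERNAL,cv2.CHAIN_APPROX_NONE)
    hull=cv2.convexHull(max(cs,key=len)); ct=max(cs,key=len)[:,0,:]
    filled=cv2.drawContours(np.zeros_like(b),[hull],-1,1,-1)
    w=plane(c,ct[:,0],ct[:,1],40.)[:,:2]
    rect=cv2.minAreaRect(w.astype(np.float32))
    g=cv2.cvtColor(c["image"],cv2.COLOR_BGR2HSV)
    nb=((filled>0)&(b==0)&(g[...,1]<90)).astype(np.uint8)
    nb=max(blobs(nb),key=lambda b:b[1][4])[0].astype(np.uint8)
    dc,_=cv2.findContours(nb,cv2.RETR_EXTERNAL,cv2.CHAIN_APPROX_NONE); dc=max(dc,key=len)
    dh=cv2.convexHull(dc)
    wd=plane(c,dc[:,0,0],dc[:,0,1],47.)[:,:2]
    (dx,dy),dr=cv2.minEnclosingCircle(wd.astype(np.float32)); el=cv2.fitEllipse(wd.astype(np.float32))
    dm=cv2.erode(cv2.drawContours(np.zeros_like(b),[dh],-1,1,-1),np.ones((5,5)))
    sl=((dm>0)&(g[...,2]<90)&(g[...,1]<150)).astype(np.uint8)
    v,u=np.nonzero(sl); ws=plane(c,u,v,47.)[:,:2]; 
    e,V=np.linalg.eigh(np.cov(ws.T)); d=V[:,1]*np.sign(V[1,1])
    print("rect",rect); print("disc circ",(dx,dy),dr,"ell",el); print("slot",len(u),ws.mean(0),np.degrees(np.arctan2(d[1],d[0])),"len",np.sqrt(12*e))
    return rect,el,ws
def gripfit(c,near,h=69.):
    P=cloud(c); g=cv2.cvtColor(c["image"],cv2.COLOR_BGR2HSV)
    m=((g[...,2]<60)&(np.hypot(P[...,0]-near[0],P[...,1]-near[1])<40)&(abs(P[...,2]-h)<4)).astype(np.uint8)
    m=max(blobs(m),key=lambda b:b[1][4])[0]
    ct=cv2.findContours(m.astype(np.uint8),0,cv2.CHAIN_APPROX_NONE)[0][0][:,0,:]
    w=plane(c,ct[:,0],ct[:,1],h)[:,:2]; r=cv2.minAreaRect(w.astype(np.float32)); print("grip",r,"medz",np.median(P[m][:,2])); return r
E
python3 - <<'E'
from h import *
c=pickle.load(open("w1.pkl","rb"))
dockfit(c); gripfit(c,(575,-8))
P=cloud(c)
# rails: print z profile across dock, row at crop y=215
for r in (120,165,185): print(r,[(u,P[r,u].round().astype(int).tolist()) for u in range(226,330,4)])
E
```

```text
rect ((551.302490234375, -116.87689208984375), (73.7235336303711, 79.82585144042969), 77.60603332519531)
disc circ (552.913818359375, -117.10987091064453) 22.984148025512695 ell ((552.9801635742188, -117.02620697021484), (42.91922378540039, 45.23335647583008), 172.02415466308594)
slot 67 [ 552.78790252 -117.52186772] 76.66512875741878 len [ 4.15793396 20.22506055]
grip ((573.6024780273438, -13.559226989746094), (28.6369571685791, 14.047534942626953), 77.61054992675781) medz 70.03208990552804
120 [(226, [528, 45, 1]), (230, [532, 44, 2]), (234, [539, 42, 18]), (238, [543, 41, 19]), (242, [551, 38, 52]), (246, [555, 37, 61]), (250, [559, 36, 62]), (254, [562, 35, 61]), (258, [566, 34, 61]), (262, [570, 33, 63]), (266, [573, 33, 51]), (270, [576, 34, 20]), (274, [580, 33, 23]), (278, [584, 32, 22]), (282, [588, 31, 22]), (286, [592, 30, 21]), (290, [595, 28, 51]), (294, [598, 27, 62]), (298, [602, 26, 61]), (302, [605, 26, 63]), (306, [609, 25, 63]), (310, [612, 24, 63]), (314, [622, 24, 8]), (318, [625, 23, 20]), (322, [629, 22, 19]), (326, [636, 21, 2])]
165 [(226, [515, -3, 0]), (230
[... 453 characters left out ...]
 -21, 22]), (314, [613, -23, 13]), (318, [616, -23, 20]), (322, [620, -24, 21]), (326, [627, -28, 0])]
185 [(226, [509, -25, 3]), (230, [514, -27, 0]), (234, [522, -25, 19]), (238, [526, -26, 19]), (242, [529, -28, 9]), (246, [535, -27, 22]), (250, [539, -28, 22]), (254, [544, -29, 22]), (258, [548, -30, 22]), (262, [552, -31, 22]), (266, [556, -32, 21]), (270, [564, -25, 69]), (274, [568, -26, 70]), (278, [571, -26, 70]), (282, [575, -27, 70]), (286, [578, -37, 22]), (290, [582, -38, 21]), (294, [586, -39, 22]), (298, [591, -40, 21]), (302, [595, -41, 22]), (306, [599, -42, 21]), (310, [604, -43, 21]), (314, [608, -44, 18]), (318, [612, -45, 20]), (322, [619, -50, 0]), (326, [623, -50, 2])]
```

Run:
```python
from h import *
c=pickle.load(open("w1.pkl","rb"))
a=np.radians(77.6); X=np.array([np.sin(a),-np.cos(a)]); Y=np.array([np.cos(a),np.sin(a)])
D=np.array([552.9,-117.2])
loc=lambda p:np.round([(np.asarray(p)[...,:2]-D)@X,(np.asarray(p)[...,:2]-D)@Y],1)
px=lambda x,y:(130+x/1.75,60+y/1.75)
for n,x,y,h in [("vialL",218,97,61),("vialR",298,97,61)]:
    print(n,loc(plane(c,*px(x,y),h)))
P=cloud(c)
for u in (258,300):
    print(u,[(v,*np.round([(P[v,u,:2]-D)@Y,P[v,u,2]]).astype(int).tolist(),int(c["image"][v,u].mean())) for v in range(183,245)])
print([(v,*np.round([(P[v,258,:2]-D)@Y,P[v,258,2]]).astype(int).tolist(),int(c["image"][v,258].mean())) for v in range(90,104)])
print("grip",loc((573.6,-13.56)))
```

```text
vialL [-22.8 154.7]
vialR [ 18.7 154.7]
258 [(183, 86, 22, 200), (184, 85, 22, 201), (185, 84, 22, 199), (186, 83, 24, 200), (187, 82, 22, 201), (188, 81, 22, 199), (189, 80, 23, 185), (190, 79, 25, 129), (191, 79, 31, 138), (192, 79, 36, 172), (193, 78, 35, 200), (194, 77, 36, 202), (195, 76, 37, 201), (196, 75, 38, 199), (197, 74, 36, 201), (198, 73, 37, 200), (199, 71, 36, 183), (200, 64, 9, 113), (201, 63, 10, 116), (202, 62, 10, 116), (203, 61, 10, 133), (204, 59, 9, 166), (205, 58, 9, 167), (206, 57, 10, 166), (207, 55, 8, 166), (208, 55, 10, 166), (209, 53, 9, 167), (210, 52, 9, 165), (211, 51, 9, 166), (212, 50, 9, 165), (213, 48, 9, 165), (214, 47, 9, 165), (215, 46, 8, 165), (216, 45, 9, 166), (217, 43, 9, 165), (218, 42, 9, 164), (219, 41, 8, 162), (220, 40, 9, 163), (221, 39, 10, 165), (222, 38, 10, 163), (223, 36, 9, 164), (224, 35, 9, 163), (225, 34, 9, 163), (226, 32, 9, 163), (227, 31, 9, 149), (228, 32, 15, 76), (229, 32, 19, 19), (230, 32, 23, 16), (231, 32, 25, 19), (232, 32, 28, 20), (233, 32, 32, 22), (234, 31, 33, 25), (235, 29, 32, 26), (236, 28, 31, 32), (237,
[... 953 characters left out ...]
), (224, 35, 9, 114), (225, 34, 9, 117), (226, 33, 9, 119), (227, 31, 9, 109), (228, 32, 15, 49), (229, 32, 18, 18), (230, 32, 23, 19), (231, 32, 25, 19), (232, 32, 29, 17), (233, 32, 32, 21), (234, 31, 32, 28), (235, 29, 32, 25), (236, 28, 32, 35), (237, 27, 33, 48), (238, 27, 35, 53), (239, 27, 39, 66), (240, 27, 40, 88), (241, 26, 41, 89), (242, 25, 41, 86), (243, 24, 42, 89), (244, 23, 42, 88)]
[(90, 183, 10, 165), (91, 182, 10, 164), (92, 181, 9, 162), (93, 179, 11, 164), (94, 179, 8, 164), (95, 178, 9, 165), (96, 177, 8, 180), (97, 174, 21, 201), (98, 173, 22, 201), (99, 173, 22, 201), (100, 172, 22, 201), (101, 170, 24, 182), (102, 167, 53, 110), (103, 166, 52, 88)]
grip [ -2.  105.7]
```

Run:
```python
from h import *
from workcell import *
a=np.radians(77.6); Y=np.array([np.cos(a),np.sin(a),0]); 
g=np.array([573.6,-13.56,0])
movep(g+[0,0,90],R(a)); movel(g+[0,0,42],max_speed=80,guard=8)
f0=read_state(); print(f0["time"],f0["eef_pos"].round(1),f0["ft_force"].round(2))
clamp(); s=read_state(); print(s["time"],s["finger_gap"],s["gripper_force"],s["ft_force"].round(2),s["torque"].round(3))
if 12<s["finger_gap"]<20:
    p=g+[0,0,42]; X=np.array([Y[1],-Y[0],0])
    hit=movel(p-Y*33,max_speed=50,guard=10); s=read_state(); print(hit,s["time"],s["eef_pos"].round(2),s["ft_force"].round(2))
    for d in (34,35,36,37,38,39):
        movel(p-Y*d,max_speed=15,guard=8); s=read_state(); q=s["eef_pos"]-g
        print(d,round(s["time"],2),"Y",round(q@Y,2),"X",round(q@X,2),"fY",round(s["ft_force"]@Y,2),"fX",round(s["ft_force"]@X,2),s["torque"].round(3))
        if s["ft_force"]@Y>3: break
```

```text
4.0583 [573.7 -13.7  42.1] [ 0.82 -0.16  0.64]
4.7 14.96943338047247 59.399574995040894 [-0.9   0.38  6.26] [0.069 0.189 0.026]
False 5.5083 [566.63 -46.5   42.26] [-0.31 -2.13  6.4 ]
34 5.76 Y -34.17 X 0.28 fY -0.59 fX -0.14 [-0.008  0.064  0.007]
35 6.01 Y -35.02 X 0.33 fY 1.08 fX 0.58 [ 0.175  0.028 -0.005]
36 6.26 Y -36.03 X 0.3 fY -0.03 fX -0.2 [ 0.125  0.008 -0.009]
37 6.51 Y -36.99 X 0.28 fY 0.88 fX -0.49 [ 0.168  0.026 -0.   ]
38 6.76 Y -38.0 X 0.27 fY 0.67 fX -0.56 [ 0.195 -0.019  0.025]
39 7.01 Y -39.0 X 0.28 fY 1.38 fX 0.43 [ 0.223 -0.004 -0.008]
```

```bash
cat >> h.py <<'E'
a=np.radians(77.6); Y=np.array([np.cos(a),np.sin(a),0]); X=np.array([Y[1],-Y[0],0]); D=np.array([552.9,-117.2,0])
E
python3 - <<'E'
from h import *
from workcell import *
f=[]
for i in range(5): wait(0.06); f.append(read_state()["ft_force"])
print("fY",np.mean(f,0)@Y)
c=camera("wrist"); pickle.dump(c,open("w2.pkl","wb")); P=cloud(c)
L=np.stack([(P-D)@X,(P-D)@Y,P[...,2]],-1)
for x in (-30,-22,18,27):
    m=(abs(L[...,0]-x)<1.0)&(L[...,1]>15)&(L[...,1]<60)&(L[...,2]<50)&(L[...,2]>5)
    q=L[m]; q=q[np.argsort(q[:,1])]; print(x,[tuple(r) for r in q[:,1:].round(1).tolist()][::2])
cv2.imwrite("pics/w2.png",c["image"])
E
```

```text
fY 1.161563180747921
-30 [(53.0, 22.7), (53.9, 21.8), (55.0, 22.7), (55.2, 21.9), (56.3, 22.7), (56.5, 21.7), (57.3, 22.1), (57.5, 21.2), (58.1, 22.4), (58.6, 22.1), (59.0, 22.9), (59.3, 22.2), (59.5, 22.7), (60.0, 22.2)]
-22 []
18 []
27 [(49.0, 22.8), (51.0, 21.4), (51.9, 21.8), (52.7, 22.1), (53.3, 22.0), (53.3, 23.4), (53.8, 21.7), (54.3, 21.4), (54.5, 23.0), (54.9, 21.2), (55.0, 21.5), (56.4, 22.9), (56.9, 22.7), (57.4, 22.3), (57.8, 23.2), (58.0, 22.3), (58.3, 21.4), (58.7, 22.3), (59.3, 20.7), (59.8, 23.3)]
```

View pics/w2.png

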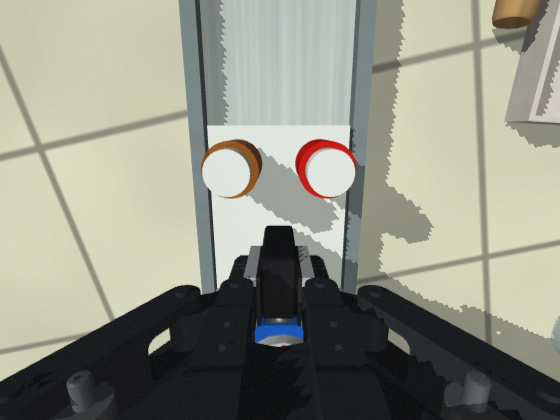

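The view shows the fingers closed on the grip at (280,270), with the panel hidden behind them. I'll release, rise and measure.

Run:
```python
from h import *
from workcell import *
t=read_state()["eef_pos"]; print("tcp local",(t-D)@X,(t-D)@Y)
open_gripper(); movel([t[0],t[1],95]); 
movep([568,-45,200],R(a)); wait(0.1)
c=camera("wrist"); pickle.dump(c,open("w3.pkl","wb")); s=read_state(); print(s["time"],s["eef_pos"],s["ft_force"])
r,el,ws=dockfit(c); g=gripfit(c,t)
print("grip loc",(np.array([*g[0],0])-D)@X,(np.array([*g[0],0])-D)@Y)
P=cloud(c); u0=258
for u in (258,265,293,300):
    print(u,[(v,*np.round([(P[v,u]-D)@Y,P[v,u,2]],1).tolist(),int(c["image"][v,u].mean())) for v in range(214,244)])
```

```text
tcp local -1.746894406340078 66.68636727922734
9.1833 [567.38510859 -44.96806854 198.70207001] [-0.06842204  0.5560925   0.45359171]
rect ((550.8831176757812, -118.48634338378906), (68.79988098144531, 79.8259506225586), 77.67091369628906)
disc circ (553.067138671875, -116.99531555175781) 23.039167404174805 ell ((553.0005493164062, -117.01478576660156), (42.78449630737305, 45.39070510864258), 169.19447326660156)
slot 64 [ 552.9278677  -117.25342859] 74.68559556879778 len [ 4.13378045 19.93852905]
grip ((565.4556884765625, -51.27330780029297), (29.635967254638672, 14.49558162689209), 77.651611328125) medz 69.9218293207627
grip loc -1.893996948087996 67.08492254654567
258 [(214, 49.8, 21.3, 198), (215, 48.8, 21.8, 198), (216, 47.5, 21.3, 198), (217, 46.9, 23.4, 198), (218, 45.2, 21.4, 198), (219, 44.2, 22.1, 199), (220, 42.5, 20.6, 198), (221, 42.3, 23.6, 197), (222, 40.4, 21.3, 182), (223, 40.0, 23.9, 128), (224, 39.5, 25.8, 129), (225, 39.7, 30.3, 127), (226, 39.6, 33.5, 143), (227, 39.5, 36.6, 186), (228, 38.4, 36.6, 198), (229, 37.0, 35.9, 197), (230, 36.3, 37.2, 198), (231, 35.2, 3
[... 1727 characters left out ...]
 49.6, 20.4, 136), (215, 48.9, 22.0, 136), (216, 47.9, 22.7, 136), (217, 46.7, 22.4, 135), (218, 45.7, 22.9, 136), (219, 44.5, 23.2, 136), (220, 43.0, 22.0, 133), (221, 42.3, 23.5, 134), (222, 41.1, 23.3, 124), (223, 39.7, 22.9, 80), (224, 40.1, 27.6, 80), (225, 39.9, 30.8, 79), (226, 40.3, 35.4, 92), (227, 39.9, 37.8, 125), (228, 38.5, 36.8, 136), (229, 37.5, 37.4, 135), (230, 36.4, 37.5, 134), (231, 35.2, 37.2, 135), (232, 33.8, 36.6, 135), (233, 32.7, 36.6, 121), (234, 29.9, 32.0, 54), (235, 28.5, 31.5, 22), (236, 27.7, 32.4, 39), (237, 27.2, 34.3, 53), (238, 27.7, 38.7, 57), (239, 27.6, 41.5, 76), (240, 26.0, 40.5, 88), (241, 25.1, 41.2, 86), (242, 24.3, 42.1, 85), (243, 22.6, 40.5, 87)]
```

The caddy's panel is at the pads: front at y = 32.4, origin about 86.5, inside the grab window. The camera's lateral bias is only 0.15 mm. Next is the driver.

Run:
```python
from h import *
from workcell import *
movel([556,-30,225],max_speed=300)
movep([508,322,225],R(a)); wait(0.1)
c=camera("wrist"); pickle.dump(c,open("w4.pkl","wb")); s=read_state(); print(s["time"],s["eef_pos"],s["qpos"].round(2))
P=cloud(c)
for m,st,ce in blobs(mask(c,(20,120,50),(34,255,255)),60):
    q=P[m]; top=m&(abs(P[...,2]-np.percentile(q[:,2],90))<5)
    print(st.tolist(),np.percentile(q[:,2],[5,50,95]).round(),end=" ")
    ct=cv2.findContours(top.astype(np.uint8),0,cv2.CHAIN_APPROX_NONE)[0]; ct=max(ct,key=len)[:,0,:]
    w=plane(c,ct[:,0],ct[:,1],np.median(P[top][:,2]))[:,:2]; print(cv2.minAreaRect(w.astype(np.float32)))
cv2.imwrite("pics/w4.png",cv2.resize(c["image"][100:380,90:470],None,fx=2,fy=2,interpolation=cv2.INTER_CUBIC))
```

```text
10.925 [508.70066455 320.68898183 225.13116793] [-1.06  0.56  0.59  1.69 -0.36  1.   -0.56]
[260, 190, 34, 44, 991] [ 92. 134. 136.] ((506.2265625, 318.9398193359375), (21.73834800720215, 21.813690185546875), 24.675039291381836)
[246, 265, 48, 52, 1248] [14. 33. 36.] ((469.55487060546875, 192.44808959960938), (29.17136573791504, 63.117610931396484), 26.53074073791504)
```

View pics/w4.png

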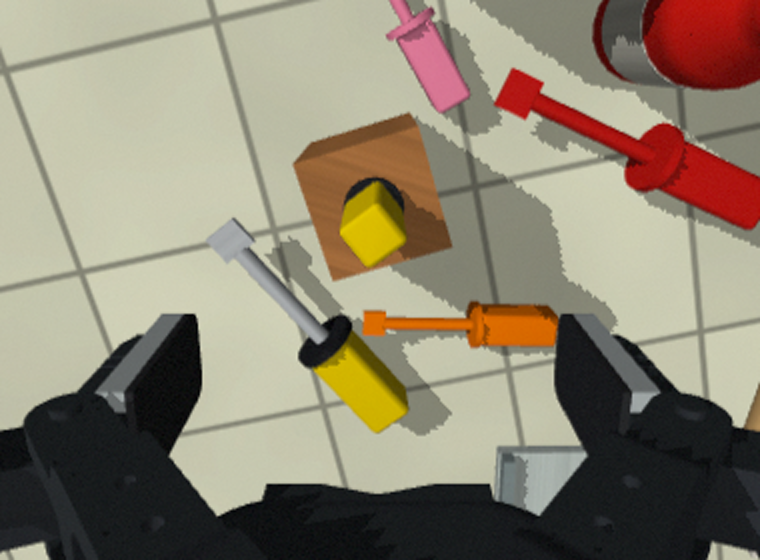

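The crop shows the stand at (372,200) with the small yellow handle at (372,222), its faces at 24.7° and 114.7°. The free-standing decoys now lie on the bench: big yellow (355,380), orange (465,322), red (640,150), pink (430,55). I'll check against the fixed cameras whether anything else changed, then grip the driver, clamping in both directions to centre it.

Run:
```python
from h import *
from workcell import *
for n in ("scene","side"):
    c0=pickle.load(open(n+"0.pkl","rb")); c=camera(n); pickle.dump(c,open(n+"1.pkl","wb"))
    P=cloud(c0); d=(np.abs(c["image"].astype(int)-c0["image"]).max(-1)>45).astype(np.uint8)
    for m,st,ce in blobs(cv2.morphologyEx(d,cv2.MORPH_OPEN,np.ones((2,2))),25): print(n,st.tolist(),np.median(P[m],0).round())
g=np.array([506.2,318.9,0]); t=np.radians(24.7)
movep(g+[0,0,170],R(t)); movel(g+[0,0,94],max_speed=100,guard=8)
clamp(); s=read_state(); print(s["time"],s["eef_pos"].round(2),s["finger_gap"],s["gripper_force"],s["ft_force"].round(2))
open_gripper(); movel(g+[0,0,94],frame=R(t+np.pi/2)); clamp()
s=read_state(); print(s["time"],s["eef_pos"].round(2),s["finger_gap"],s["gripper_force"],s["ft_force"].round(2),s["qpos"].round(2))
```

```text
scene [476, 0, 29, 7, 143] [102. 200. 609.]
scene [541, 0, 19, 34, 473] [202. 350. 686.]
scene [472, 13, 14, 10, 68] [ 79. 187. 549.]
scene [489, 12, 20, 12, 62] [-716.   67.  112.]
scene [489, 17, 14, 20, 136] [-715.   67.   73.]
scene [449, 25, 18, 6, 57] [ 92. 156. 514.]
scene [374, 29, 10, 6, 32] [ 56. -75. 377.]
scene [68, 34, 412, 254, 18732] [513.  95.   1.]
scene [475, 36, 25, 13, 94] [-1722.  -110.  -651.]
scene [252, 106, 24, 10, 78] [ 250. -381.    1.]
scene [295, 106, 17, 3, 47] [ 139. -275.    1.]
scene [260, 143, 44, 6, 107] [ 335. -195.    1.]
scene [118, 156, 32, 12, 127] [ 758. -549.   -0.]
scene [529, 169, 31, 38, 671] [205. 551. 316.]
scene [257, 191, 34, 42, 515] [577. -12.  23.]
scene [242, 208, 7, 5, 26] [ 630. -109.    2.]
scene [289, 212, 12, 13, 85] [566.  49.  33.]
scene [248, 215, 7, 6, 30] [638. -76.   1.]
scene [249, 222, 10, 5, 35] [650. -50.   1.]
scene [307, 237, 37, 9, 249] [542. 159.   1.]
scene [288, 258, 136, 51, 1658] [600. 364.   2.]
scene [240, 267, 26, 18, 219] [776.  79.   1.]
scene [0, 293, 33, 43, 278] [1414. -616. -392.]
side [459, 0, 21, 2
[... 1090 characters left out ...]
36, 62, 1012] [467. 245.  36.]
side [225, 276, 53, 63, 1235] [601. 374. 105.]
side [267, 278, 40, 17, 411] [561. 195.   1.]
side [194, 282, 19, 10, 124] [750. 212.   1.]
side [340, 285, 26, 41, 706] [419. 355. 137.]
side [204, 293, 11, 17, 91] [729. 252.   1.]
side [236, 324, 9, 9, 31] [646. 321.   1.]
side [279, 326, 60, 49, 887] [479. 390.   3.]
side [341, 327, 11, 19, 93] [423. 347.  20.]
side [247, 335, 20, 19, 164] [603. 370.   3.]
side [293, 380, 6, 10, 38] [525. 451.   1.]
13.2833 [506.23 318.97  94.2 ] 21.22604468406928 58.55494201183319 [-1.71  0.45  5.84]
16.2417 [506.25 318.93  94.09] 21.573571635348625 58.56516480445862 [0.2  0.1  2.37] [-0.85  0.67  0.28  1.79 -0.26  0.71  0.  ]
```

Run:
```python
from h import *
from workcell import *
p=read_state()["eef_pos"]
print(movel([506.2,318.9,200],max_speed=120,guard=15)); wait(0.1)
s=read_state(); print(s["time"],s["eef_pos"].round(2),s["finger_gap"],s["ft_force"].round(2),s["torque"].round(3))
for n in ("wrist","side","scene"):
    c=camera(n); pickle.dump(c,open(n+"5.pkl","wb"))
    T=c["cam_to_world"]; q=(np.linalg.inv(T)@np.array([506.2,318.9,130,1])); u=int(c["cx"]-c["fx"]*q[0]/q[2]); v=int(c["cy"]+c["fy"]*q[1]/q[2]); print(n,u,v)
    k=50; 
    im=cv2.resize(c["image"][max(v-k,0):v+k,max(u-k,0):u+k],(400,400),interpolation=cv2.INTER_CUBIC)
    cv2.imwrite(f"pics/{n}5.png",im)
cv2.imwrite("pics/b5.png",np.hstack([cv2.imread("pics/wrist5.png"),cv2.imread("pics/side5.png")]))
```

```text
False
17.375 [505.88 318.7  199.22] 21.500340845848832 [-0.91 -0.86 -0.48] [-0.003  0.041  0.026]
wrist 279 222
side 308 290
scene 381 245
```

View pics/b5.png

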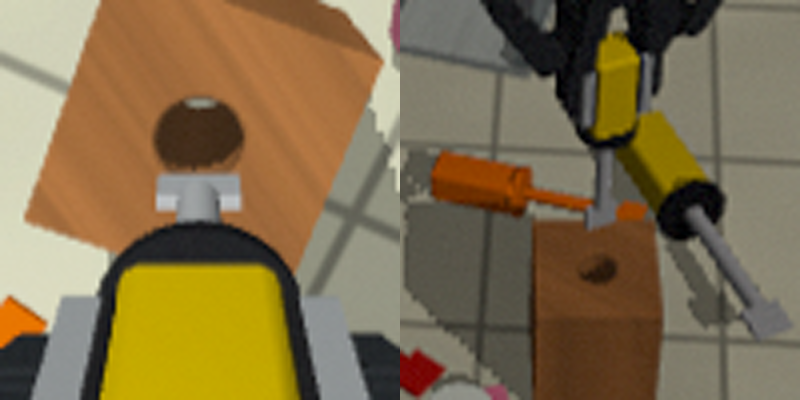

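The wrist view shows the blade centred at crop (198,192), wide along the closing axis. The side view has the driver straight in the gripper. I'll take the tool to 166°, which puts the blade along the slot, and try seating gently.

```bash
cat >> h.py <<'E'
def go(tgt,frame=None,n=2,**k):
    "movel with correction of steady offset"
    from workcell import movel,wait,read_state
    off=np.zeros(3)
    for i in range(n):
        h=movel(np.asarray(tgt)+off,frame,**k); 
        if h: break
        wait(0.05); off=off+np.asarray(tgt)-read_state()["eef_pos"]
    return h
E
python3 - <<'E'
from h import *
from workcell import *
c=pickle.load(open("wrist5.pkl","rb")); tx=np.array([np.cos(np.radians(114.7)),np.sin(np.radians(114.7))])
print("tip off tool x/y",[((plane(c,278.5,215.7,z)[:2]-[505.88,318.7])@tx).round(2) for z in (115,116)], ((plane(c,278.5,215.7,115)[:2]-[505.88,318.7])@[tx[1],-tx[0]]).round(2))
b=np.radians(75.9+90); ax=D+0.15*X+[0.05,0.05,0]
movep(ax+[0,0,175],R(b)); go(ax+[0,0,140],max_speed=80)
s=read_state(); e=s["eef_pos"]-ax; print(s["time"],"err",e@X,e@Y,s["eef_pos"][2],s["qpos"].round(2),s["ft_force"].round(2),s["torque"].round(3))
E
```

```text
tip off tool x/y [np.float64(1.06), np.float64(1.35)] -0.09
20.075 err -0.0871418295721225 -0.016820546607279007 139.97193229059522 [-0.01  0.55  0.15  1.85 -0.12  0.75  1.54] [ 0.41 -0.11 -2.35] [-0.001  0.025  0.008]
```

```bash
cat > seat.py <<'E'
from h import *
from workcell import *
b=np.radians(75.9+90); ax=D+0.15*X+[0.05,0.05,0]
def press(dx):
    go(ax+dx*X+[0,0,134.5],max_speed=60)
    s0=read_state(); h=movel(ax+dx*X+[0,0,125.5],max_speed=20,guard=3.0); s=read_state(); e=s["eef_pos"]-ax; df=s["ft_force"]-s0["ft_force"]
    print(dx,h,round(s["time"],2),"x",round(s0["eef_pos"]@X-ax@X,2),"->",e@X.round(2),"y",round(e@Y,2),"z",round(s["eef_pos"][2],2),"dF",np.round([df@X,df@Y,df[2]],2),s["torque"].round(3))
    return s["eef_pos"][2]<127.5
E
python3 - <<'E'
from seat import *
for dx in (0,0.8,-0.8,1.6,-1.6):
    if press(dx): print("IN"); break
E
```

```text
0 False 21.28 x 0.15 -> -0.005232729145806304 y -0.04 z 125.45 dF [-0.79  0.01  0.17] [-0.02  -0.07   0.014]
IN
```

Run:
```python
from seat import *
def tz(n=4):
    f=[]
    for i in range(n):
        wait(0.03); s=read_state(); f.append([s["torque"][2],*(s["ft_force"]-F0)])
    m=np.mean(f,0); ang=np.arctan2(s["tool_rot"][1,0],s["tool_rot"][0,0]); return m,b-ang,s
F0=read_state()["ft_force"]; t0,_,_=tz(); print("base",t0.round(3))
k=0
for r in [0.2,0.4,0.6,0.8,1.0,1.15,1.25,1.3,1.35]:
    h=movel(ax+[0,0,125.5],frame=R(b-r),max_speed=60,guard=12)
    m,an,s=tz(3); e=s["eef_pos"]-ax
    print(r,h,round(s["time"],2),"ang",round(an,3),"tz",round(m[0]-t0[0],3),"F",np.round([m[1:]@X,m[1:]@Y,m[3]],1),"xy",np.round([e@X,e@Y,e[2]],2))
    if abs(m[0]-t0[0])>0.13 or h: break
```

```text
base [-0.007  0.703  0.206 -0.811]
0.2 False 21.87 ang 0.196 tz 0.03 F [ 0.9 -0.2 -0.3] xy [8.0000e-02 1.1000e-01 1.2557e+02]
0.4 False 22.32 ang 0.396 tz 0.015 F [ 1.8  0.6 -0.9] xy [7.0000e-02 3.0000e-02 1.2554e+02]
0.6 False 22.77 ang 0.596 tz 0.021 F [ 2.2  0.2 -0.9] xy [ 8.0000e-02 -1.0000e-02  1.2555e+02]
0.8 False 23.22 ang 0.795 tz 0.021 F [ 3.   0.2 -0.4] xy [1.3000e-01 2.0000e-02 1.2557e+02]
1.0 False 23.67 ang 0.996 tz 0.023 F [ 3.6 -0.5 -0.7] xy [ 1.1000e-01 -4.0000e-02  1.2556e+02]
1.15 False 24.07 ang 1.146 tz 0.02 F [ 4.2 -0.9 -0.5] xy [ 6.0000e-02 -6.0000e-02  1.2552e+02]
1.25 False 24.42 ang 1.246 tz 0.034 F [ 4.1 -0.9 -0.5] xy [ 1.0000e-01 -7.0000e-02  1.2556e+02]
1.3 False 24.77 ang 1.298 tz 0.048 F [ 4.8 -1.3 -0.7] xy [ 4.0000e-02 -5.0000e-02  1.2553e+02]
1.35 False 25.12 ang 1.348 tz 0.041 F [ 4.8 -1.9  0.1] xy [ 2.0000e-02 -3.0000e-02  1.2552e+02]
```

Run:
```python
from seat import *
def tz(n=6):
    f=[]
    for i in range(n): wait(0.03); s=read_state(); f.append([s["torque"][2],*s["ft_force"]])
    return np.mean(f,0),b-np.arctan2(s["tool_rot"][1,0],s["tool_rot"][0,0]),s
r=1.35
while r<1.86:
    r+=0.03 if r<1.5 else 0.02
    h=movel(ax+[0,0,125.5],frame=R(b-r),max_speed=60,guard=8)
    m,an,s=tz(3); 
    if m[0]>0.07: m,an,s=tz()
    e=s["eef_pos"]-ax
    print(round(r,2),h,round(s["time"],2),"ang",round(an,3),"tz",round(m[0]+.007,3),"F",np.round([m[1:]@X,m[1:]@Y,m[3]],1),"xy",np.round([e@X,e@Y],2))
    if m[0]>0.13 or h or s["time"]>42: break
```

```text
1.38 False 25.47 ang 1.379 tz 0.051 F [ 4.5 -2.3 -0.4] xy [ 0.03 -0.03]
1.41 False 25.82 ang 1.409 tz 0.048 F [ 3.8 -2.5 -0.8] xy [ 0.05 -0.01]
1.44 False 26.17 ang 1.44 tz 0.067 F [ 4.4 -2.5 -0.2] xy [ 0.04 -0.02]
1.47 False 26.52 ang 1.47 tz 0.012 F [ 4.1 -2.1 -0.4] xy [-0.05 -0.04]
1.5 False 26.87 ang 1.499 tz 0.054 F [ 3.5 -3.2 -0.1] xy [-0.12 -0.06]
1.52 False 27.22 ang 1.52 tz 0.028 F [ 2.3 -2.7 -0.8] xy [-0.06 -0.03]
1.54 False 27.57 ang 1.54 tz 0.051 F [ 2.8 -3.  -1. ] xy [-0.05 -0.02]
1.56 False 27.92 ang 1.56 tz 0.038 F [ 3.3 -3.5 -0.4] xy [-0.03 -0.03]
1.58 False 28.27 ang 1.58 tz 0.026 F [ 2.9 -3.5 -0.9] xy [-0.    0.01]
1.6 False 28.62 ang 1.6 tz 0.063 F [ 2.8 -3.3 -1. ] xy [ 0.02 -0.01]
1.62 False 29.17 ang 1.62 tz 0.088 F [ 2.8 -3.6 -1. ] xy [0.01 0.01]
1.64 False 29.72 ang 1.64 tz 0.116 F [ 2.8 -4.  -1.6] xy [0.01 0.01]
1.66 False 30.27 ang 1.66 tz 0.18 F [ 2.8 -3.4 -1.5] xy [ 0.   -0.02]
```

Run:
```python
from seat import *
movel(ax+[0,0,125.5],frame=R(b-1.575),max_speed=60)
wait(0.1); s=read_state(); print("tz",s["torque"].round(3),s["ft_force"].round(2))
print(movel(ax+[0,0,140],max_speed=25,guard=10)); s=read_state(); print(s["time"],s["finger_gap"],s["ft_force"].round(2))
movel(ax+[0,0,190],max_speed=120)
movel(ax+60*X+70*Y+[0,0,200],max_speed=150); wait(0.1)
c=camera("wrist"); pickle.dump(c,open("w6.pkl","wb")); print(read_state()["time"])
cv2.imwrite("pics/w6.png",cv2.resize(c["image"][100:380,90:470],None,fx=2,fy=2,interpolation=cv2.INTER_CUBIC))
P=cloud(c)
L=np.stack([(P-D)@X,(P-D)@Y,P[...,2]],-1)
for x in (-28,-20,-10,10,20,28):
    m=(abs(L[...,0]-x)<0.7)&(L[...,1]>20)&(L[...,1]<42)&(L[...,2]<50)&(L[...,2]>5)
    q=L[m]; q=q[np.argsort(q[:,1])]; print(x,[tuple(r) for r in q[:,1:].round(1).tolist()])
```

```text
tz [-0.949 -0.12  -0.018] [-1.35 -3.1  -2.17]
False
31.35 21.593804174042198 [-0.26 -0.2  -0.75]
32.8333
-28 [(20.9, 41.9), (22.0, 41.8), (23.1, 41.6), (25.1, 40.7), (25.2, 41.1), (26.4, 41.2), (27.2, 37.1), (27.3, 40.6), (28.3, 36.9), (29.6, 37.3), (30.6, 36.8), (31.9, 37.2), (32.6, 36.0), (33.2, 37.7), (34.0, 36.7), (35.1, 36.5), (35.3, 26.6), (35.3, 23.0), (35.7, 27.7), (35.7, 24.2), (35.7, 31.5), (35.7, 35.0), (36.5, 22.9), (36.6, 23.2), (37.4, 22.1), (37.5, 22.4), (38.5, 21.9), (38.6, 22.0), (39.7, 21.7)]
-20 [(21.4, 40.9), (22.7, 41.4), (24.0, 41.7), (24.9, 41.0), (25.8, 40.4), (26.2, 41.3), (27.0, 40.5), (27.3, 38.0), (27.9, 36.6), (27.9, 36.5), (28.9, 35.9), (30.0, 35.8), (32.0, 38.4), (32.6, 36.7), (34.4, 38.8), (35.1, 37.3), (35.2, 23.6), (35.5, 20.6), (35.5, 28.1), (35.6, 28.2), (35.7, 32.1), (35.7, 35.6), (35.7, 25.0), (37.2, 22.4), (38.1, 21.5), (38.2, 21.7), (39.6, 22.5), (41.7, 21.5)]
-10 [(20.0, 41.2), (20.9, 40.5), (21.3, 41.6), (21.7, 20.3), (22.4, 41.3), (23.4, 40.9), (23.6, 25.5), (24.5, 40.9), (25.0, 29.5), (25.7, 40.8), (25.9, 35.2), (26.9, 41.0), (27.2, 41.8), 
[... 767 characters left out ...]
.6, 36.4), (27.7, 39.8), (29.1, 37.2), (30.2, 37.2), (31.2, 36.9), (31.5, 37.7), (32.5, 37.3), (32.7, 37.6), (33.4, 36.6), (34.0, 38.0), (35.3, 38.7), (35.6, 36.0), (35.7, 29.3), (35.8, 33.3), (35.8, 26.2), (36.3, 24.0), (36.7, 21.2), (38.0, 21.7), (39.5, 22.9), (39.7, 23.3), (40.3, 21.4), (40.7, 22.6), (41.7, 22.3), (41.9, 22.9)]
28 [(20.1, 42.0), (21.3, 42.0), (21.9, 40.5), (23.2, 41.0), (24.8, 42.2), (25.8, 41.7), (26.6, 40.9), (27.2, 39.1), (27.8, 37.8), (28.9, 37.5), (29.4, 35.6), (30.8, 36.2), (32.0, 36.6), (33.6, 38.0), (34.4, 36.8), (35.4, 36.5), (35.7, 33.8), (35.9, 30.7), (35.9, 27.2), (36.0, 27.7), (36.1, 24.0), (36.3, 20.9), (38.1, 23.0), (38.8, 21.4), (40.1, 21.7), (41.6, 22.8)]
```

View pics/w6.png

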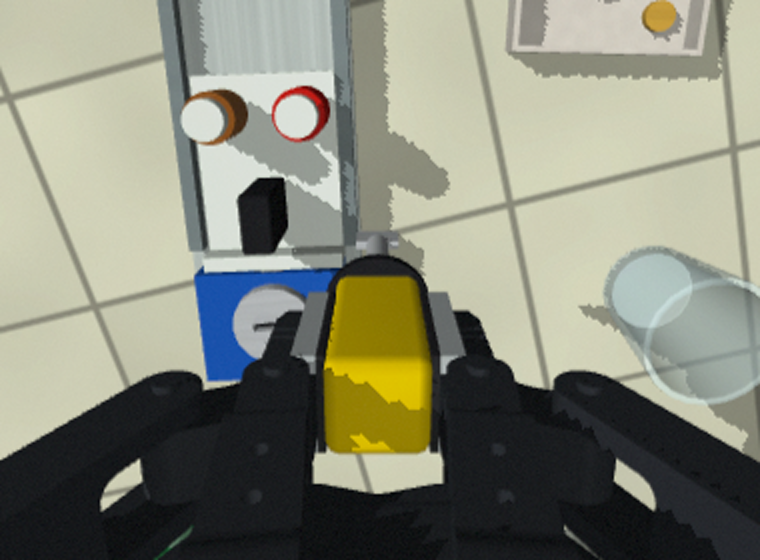

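The view shows the slot crosswise at (270,325) and the white panel flush against the blue housing along y≈268. The panel moved 4 mm, so the caddy is home. Now the driver goes back.

Run:
```python
from h import *
from workcell import *
c=pickle.load(open("wrist5.pkl","rb")); k=lambda x,y:(229+x/4,172+y/4)
L,Rr,T=[plane(c,*k(*q),80.)[:2] for q in ((155,133),(243,133),(199,97))]
tx=np.array([np.cos(np.radians(114.7)),np.sin(np.radians(114.7))])
print("hole",(L+Rr)/2,"diam",np.linalg.norm(L-Rr),"top->centre",T-10*tx)
g=np.array([506.2,318.9,0]); f=R(np.radians(114.7))
movep(g+[0,0,200],f); go(g+[0,0,180],max_speed=100)
s=read_state(); print(s["time"],s["eef_pos"].round(2),s["ft_force"].round(2))
h=movel(g+[0,0,110],max_speed=60,guard=5); s=read_state(); print(h,s["eef_pos"].round(2),s["ft_force"].round(2))
if not h:
    h=movel(g+[0,0,94.3],max_speed=30,guard=5); s=read_state(); print(h,s["time"],s["eef_pos"].round(2),s["ft_force"].round(2))
```

```text
hole [505.62210984 319.53014229] diam 20.089885056765624 top->centre [506.28572307 318.07825929]
35.0167 [505.86 319.49 180.12] [ 0.61  0.91 -0.94]
False [506.39 319.01 110.37] [-0.99 -0.16 -1.65]
True 36.8667 [505.91 318.79  94.06] [-1.41 -0.14  8.97]
```

Run:
```python
from h import *
from workcell import *
open_gripper(); p=read_state()["eef_pos"]; movel([p[0],p[1],225],max_speed=120); wait(0.3)
c=camera("wrist"); s=read_state(); print(s["time"],s["ft_force"].round(2)); P=cloud(c)
m=max(blobs(mask(c,(20,120,50),(34,255,255)),60),key=lambda b:np.median(P[b[0]][:,2]))[0]; q=P[m]; print(np.percentile(q[:,2],[5,50,95]))
top=q[abs(q[:,2]-135)<5]; print(cv2.minAreaRect(top[:,:2].astype(np.float32)))
d=camera("side")
cv2.imwrite("pics/f.png",np.hstack([cv2.resize(c["image"][130:330,180:380],(400,400)),cv2.resize(d["image"][150:350,200:400],(400,400),interpolation=cv2.INTER_CUBIC)]))
```

```text
39.1 [-0.55 -0.65 -0.08]
[ 91.69805987 134.25113599 135.881775  ]
((505.3314208984375, 319.3662109375), (21.712451934814453, 21.51805305480957), 25.24925994873047)
```

View pics/f.png

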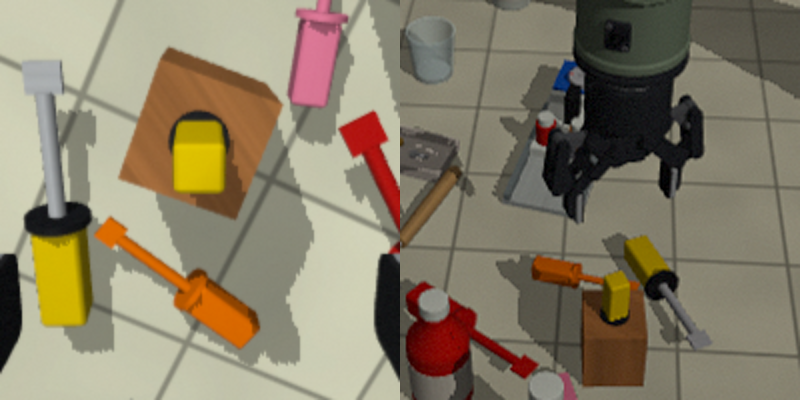

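The driver stands upright in its stand, with the handle at crop (199,155) and its top at 135 mm, the same pose as at the start. The gripper is clear, so I'm handing in.

```bash
python3 -c "
from workcell import *
print(finish_job())"
```

```text
the job is handed in; nothing more can be done
None
```

The job is handed in at about 39 s: the cam is turned to its stop (about 0.18 N m), the caddy is home against the housing and the driver is back upright in its stand, but the four free-standing look-alike drivers, upright in the first images, were lying on the bench after my first moves over the dock; I felt no contact, do not know why they fell, and left them there.

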